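Trace the dot row

TASK

Trace the black line on the dot board with your fingertips, starting at the end where the orange cap stands: press each of the five coloured dots gently down, fully home, one after the other in the order they lie along the line. Keep the hand close over the board from the first dot to the last, then take it clear. Pick nothing up, and leave the caps and everything else where they stand.

Things in the scene. Friction and masses are not known exactly. Their poses are not given: they have to be found in the camera images.
- board: Fixed flat dot board: white face on light wood, 297 (x) x 420 (y) x 15 mm. A black wavy line runs along its y through five raised dots, 64 to 86 mm apart. Origin: centre of the underside (white face 15 mm above); z up. Fingertips more than 100 mm above the face count as lifted away; harder than 40 N is not gentle.
- dot1 (a joint): How far the purple dot is pushed in, straight down into the board, in m: about 0 (0 to 0.001) as it starts, 0.010 fully home at a rubber-cushioned stop (3 N per mm beyond it). It moves stiffly (about 2 N at first rising to 3 N near home) and stays where it is left.
- dot1_top (a point): Centre of the flat top of the purple dot, a plastic disc 32 mm across standing 16 mm above the white face at the start and 6 mm above it when home. Dot 1 of 5 counted from the board's -y end, at x -30, y -120 mm in the board's frame. The point moves with the dot.
- dot2 (a joint): How far the green dot is pushed in, straight down into the board, in m: about 0 (0 to 0.001) as it starts, 0.010 fully home at a rubber-cushioned stop (3 N per mm beyond it). It moves stiffly (about 2 N at first rising to 3 N near home) and stays where it is left.
- dot2_top (a point): Centre of the flat top of the green dot, a plastic disc 32 mm across standing 16 mm above the white face at the start and 6 mm above it when home. Dot 2 of 5 counted from the board's -y end, at x 30, y -60 mm in the board's frame. The point moves with the dot.
- dot3 (a joint): How far the blue dot is pushed in, straight down into the board, in m: about 0 (0 to 0.001) as it starts, 0.010 fully home at a rubber-cushioned stop (3 N per mm beyond it). It moves stiffly (about 2 N at first rising to 3 N near home) and stays where it is left.
- dot3_top (a point): Centre of the flat top of the blue dot, a plastic disc 32 mm across standing 16 mm above the white face at the start and 6 mm above it when home. Dot 3 of 5 counted from the board's -y end, at x -5, y 0 mm in the board's frame. The point moves with the dot.
- dot4 (a joint): How far the red dot is pushed in, straight down into the board, in m: about 0 (0 to 0.001) as it starts, 0.010 fully home at a rubber-cushioned stop (3 N per mm beyond it). It moves stiffly (about 2 N at first rising to 3 N near home) and stays where it is left.
- dot4_top (a point): Centre of the flat top of the red dot, a plastic disc 32 mm across standing 16 mm above the white face at the start and 6 mm above it when home. Dot 4 of 5 counted from the board's -y end, at x -50, y 60 mm in the board's frame. The point moves with the dot.
- dot5 (a joint): How far the yellow dot is pushed in, straight down into the board, in m: about 0 (0 to 0.001) as it starts, 0.010 fully home at a rubber-cushioned stop (3 N per mm beyond it). It moves stiffly (about 2 N at first rising to 3 N near home) and stays where it is left.
- dot5_top (a point): Centre of the flat top of the yellow dot, a plastic disc 32 mm across standing 16 mm above the white face at the start and 6 mm above it when home. Dot 5 of 5 counted from the board's -y end, at x 10, y 120 mm in the board's frame. The point moves with the dot.
- cap_orange: Loose orange paint-stick cap, 32 mm across, 34 mm tall, standing on the board 50 to 75 mm beyond the centre of the dot at one end of the row; it marks the end to start from: the purple dot (1) if it stands on the board's -y half, the yellow dot (5) if on the +y half. Origin: centre of its underside. 30 g.
- cap_teal: Loose teal paint-stick cap of the same size standing beyond the other end of the row, the end to finish at. Origin: centre of its underside. 30 g.
- eraser: Loose pink eraser 45 x 22 x 12 mm lying on the board, on its +x side, off the line. Origin: centre of its underside.
- bracelet: Loose yellow plastic ring 66 mm across, 9 mm high, lying on the board, on its -x side, off the line. Origin: centre of its underside.
- stick_red: Loose red paint stick, 35 mm across, 108 mm tall, standing on the table beside the board. Origin: centre of its underside.
- stick_green: Loose green paint stick, 35 mm across, 108 mm tall, standing on the table beside the board. Origin: centre of its underside.
- stick_blue: Loose blue paint stick, 35 mm across, 108 mm tall, standing on the table beside the board. Origin: centre of its underside.
- stick_purple: Loose purple paint stick, 35 mm across, 108 mm tall, standing on the table beside the board. Origin: centre of its underside.
Not all that is in view belongs to the job. What is shaped like the cap_orange but blue or green is not meant.

How it is judged:
By the outcome, as a careful person would: the job done as asked, in the order asked, and still so for the second after the job is handed in, with the robot touching nothing.
It also fails if it takes over 51 s, if anything falls off the work surface, if the arm or the gripper's body presses on something with over 40 N, if the wrist force passes 120 N, or if a joint passes its speed limit or range.

ROBOT

A 6-joint arm with a two-finger parallel gripper is mounted at the origin on the work surface. World frame = base frame: x ahead of the robot, y to its left, z up, the work surface at z = 0. Lengths are in mm, angles in degrees, forces in N, time in s.
With the tool pointing down it reaches from about 300 to 850 mm from the base axis. Payload 4.2 kg.
Tool frame: the origin (TCP) lies between the finger pads, 19 mm behind the fingertips; this is the grasp point; z points along the fingers, y is the line along which they close (so a half turn about z gives the same grasp; the last joint's range is limited). The gripper opens to 91 mm and grips with 3 to 60 N. Pads are 32 mm wide; open, the fingers measure 118 mm over their backs; the gripper's body (76 mm by 178 mm) begins 60 mm behind the grasp point.
Start: joints at [75.057, 18.312, 89.639, -0, 72.044, -1.146], TCP at [137.127, 558.424, 232.776] pointing down, gripper open.
Joint ranges: [-177.97, 177.97], [-48.28, 115.42], [12.27, 149.76], [-77.06, 257.06], [2.81, 150.46], [-146.56, 146.56]. Speed limits (degrees/s): [147.25, 147.25, 180, 180, 180, 180].

INTERFACE

Orientations are given as [roll, pitch, yaw] about the fixed x, y, z axes, in that order (R = Rz(yaw) Ry(pitch) Rx(roll)).
In Python, from workcell import state, grab_frame, camera_model, workorder gives the robot as it stands.
- The arm moves only by the tool carry_out, never from a script. Its argument "commands" is a list of rows, each a list of 7 numbers: the turn, a rotation vector about the tool's x, y, z in degrees, then the shift along the tool's x, y, z in mm, then the opening, from -1 (shut) to 1 (fully open). In form: [[ax, ay, az, dx, dy, dz, hand], ...]. A call has 1 to 20 rows; each row is the pose to reach, as a shift and turn from the pose commanded when the call began, along the tool's axes at that moment; what a row does not reach only later rows make up. A row lasts 1/10 s, in which the tool goes at most 50 mm and 8.59 degrees, less where a joint would pass 70% of its speed; a pose out of reach is approached as far as the arm can. A call with a gripper value outside its range is refused whole. The fingers move at their own pace and stop on an object; "force" is the grip in N (left out, the last holds). Time passes only in rows, so rows that repeat a pose let the fingers close. It gives the time, the measured TCP pose, the force, the opening and the grip force at its end, in the units of the state.
- state(): the state, without advancing time (a new reading comes with each control period).
- grab_frame(name): name is "scene" or "top"; returns the picture (420x560x3 uint8, red, green, blue); there is no depth.
- camera_model(name): a dict with "fx", "fy", "cx", "cy" (pixels), "origin" and "rotation" of the camera in the world. Camera axes: x right, y up, looking along -z (the intrinsics and any distortion apply to the point x, -y, -z); pixel columns grow to the right and rows downward; lengths in mm; the calibration is good to about 2 mm. A picture is of the moment at which its call begins. camera_model takes no time and is no camera call.
- workorder.job_done(): hands the job in; it is judged then, once.
The state is a dict: "time_s": time; "qpos": joint angles; "qvel": joint speeds; "effort": joint torques, N m; "ee_pos": TCP position; "ee_rot": TCP orientation; "force": force on the tool from outside, world axes, zero at the start; "torque": the same for the moment, N m; "gripper_width": finger opening in mm; "gripper_force": force on a finger pad.
Only numpy, scipy, OpenCV 4.12 (cv2) and the standard library are available. Lean on these libraries where they do the work, as an engineer would, in place of code of your own. Each camera call takes 0.05 s, during which the arm holds its last target. There are 200 camera calls.

## Working session

There is one attempt and no reset: what is moved stays moved. The work goes in short steps, Python scripts to look and compute and a tool call to move; the robot and the scene stay as the last step left them, time stands still between calls to the robot, and variables do not carry over. Pictures are saved under pics/ and viewed, at most 10 in all, crops included, and the job is handed in when it is done.

Besides the shell and the picture viewer there is one more tool, called after "Emit:" as name(argument=value, ...), one argument or row to a line, values as JSON. carry_out: Moves the arm, as the interface text tells. Its arguments: {"type":"object","properties":{"commands":{"type":"array"},"force":{"type":"number"}},"required":["commands"]}

```bash
mkdir -p pics
python3 - <<'E'
from workcell import *
import cv2
for n in("scene","top"):
    f=grab_frame(n); cv2.imwrite(f"pics/{n}0.png",f[:,:,::-1]); print(camera_model(n))
s=state();print(s)
E
```

```text
{'fx': 440.7255923401619, 'fy': 440.7255923401619, 'cx': 279.24045243532413, 'cy': 209.75229231313136, 'origin': array([1390.60928195,  200.12103922,  892.33727767]), 'rotation': array([ 42.1702084 ,   0.51297831, 104.07817488])}
{'fx': 408.6778630368313, 'fy': 408.6778630368313, 'cx': 278.37531364131206, 'cy': 206.69890869208524, 'origin': array([ 551.1575281 ,   13.59276188, 1241.1004124 ]), 'rotation': array([  4.88511135,  -0.27415644, -91.1174634 ])}
{'time_s': 0.1, 'qpos': array([ 7.50562797e+01,  1.83492445e+01,  8.97006595e+01, -9.01546990e-04,
        7.20420264e+01, -1.14646743e+00]), 'qvel': array([ 0.03954237, -0.12617289, -0.16208564,  0.06369589,  0.01334658,
       -0.06022443]), 'effort': array([ 1.60461626e-03, -4.13330090e+01, -2.32510078e+01,  7.31132319e-02,
        4.22724767e-02, -4.74771309e-05]), 'ee_pos': array([137.03094607, 558.00089405, 231.98319302]), 'ee_rot': array([-1.79908071e+02, -9.82362332e-04,  1.66203025e+02]), 'force': array([ 0.18257333, -0.95257305, -0.71838426]), 'torque': array([ 0.00894179,  0.01848868, -0.00984868]), 'gripper_force': 0.0, 'gripper_width': 91.10947534685539}
```

View pics/top0.png

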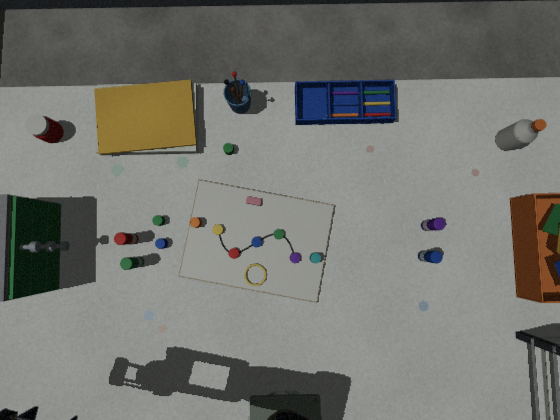

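View pics/scene0.png

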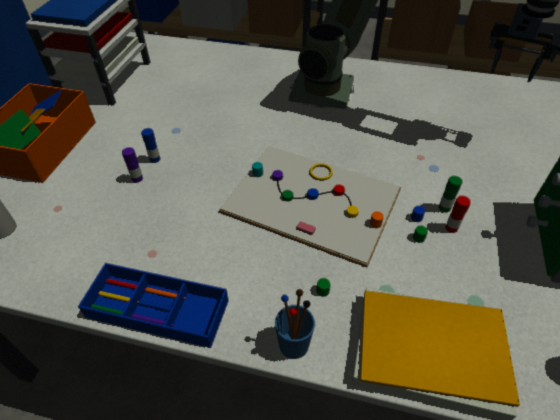

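The top view shows the orange cap at (195,222) beside the yellow dot (218,230), and teal at (316,258) beside purple. The order is therefore yellow, red, blue, green, purple. The scene view agrees.

```bash
cat > m.py <<'E'
import cv2,numpy as np
from scipy.spatial.transform import Rotation as R
from workcell import *
def ray(n,u,v,z):
    c=camera_model(n); d=R.from_euler('xyz',c['rotation'],degrees=True).apply([(u-c['cx'])/c['fx'],-(v-c['cy'])/c['fy'],-1])
    return c['origin']+d*(z-c['origin'][2])/d[2]
G={'top':dict(p=(295,257),g=(279,234),b=(257,241),r=(234,253),y=(218,230),O=(195,222),T=(316,258)),
 'scene':dict(p=(278,175),g=(288,195),b=(313,194),r=(339,190),y=(352,211),O=(377,219),T=(258,169))}
def cent(n,f):
    h=cv2.cvtColor(f,cv2.COLOR_RGB2HSV); o={}
    for k,(u,v) in G[n].items():
        hu=int(h[v,u,0]); w=h[v-11:v+12,u-11:u+12]
        d=np.abs(w[...,0].astype(int)-hu); d=np.minimum(d,180-d)
        m=((d<8)&(w[...,1]>110)).astype(np.uint8)
        _,L,st,c=cv2.connectedComponentsWithStats(m); i=L[11,11]
        o[k]=(c[i][0]+u-11,c[i][1]+v-11,int(st[i][4]),hu)
    return o
E
python3 - <<'E'
from m import *
B=np.array([[-30,-120],[30,-60],[-5,0],[-50,60],[10,120.]])
for n in G:
    o=cent(n,cv2.imread(f"pics/{n}0.png")[:,:,::-1].copy())
    P=np.array([ray(n,*o[k][:2],31 if n=='top' else 27)[:2] for k in 'pgbry'])
    b=B-B.mean(0); q=P-P.mean(0)
    a=np.arctan2((b[:,0]*q[:,1]-b[:,1]*q[:,0]).sum(),(b*q).sum())
    M=np.array([[np.cos(a),-np.sin(a)],[np.sin(a),np.cos(a)]]); t=P.mean(0)-M@B.mean(0)
    F=B@M.T+t
    print(n,np.degrees(a),t.round(1)); print([(k,)+tuple(np.round(o[k],1)) for k in o]); print(F.round(1),(P-F).round(1))
    for k in 'OT': print(k,ray(n,*o[k][:2],40).round(0), ((ray(n,*o[k][:2],40)[:2]-t)@M).round(0))
E
```

```text
top -11.762052850770436 [557.4  71.5]
[('p', np.float64(294.7), np.float64(257.3), np.float64(82.0), np.float64(134.0)), ('g', np.float64(278.5), np.float64(233.9), np.float64(72.0), np.float64(67.0)), ('b', np.float64(256.4), np.float64(241.5), np.float64(86.0), np.float64(110.0)), ('r', np.float64(233.6), np.float64(252.7), np.float64(86.0), np.float64(1.0)), ('y', np.float64(217.7), np.float64(229.2), np.float64(85.0), np.float64(25.0)), ('O', np.float64(195.4), np.float64(222.0), np.float64(103.0), np.float64(14.0)), ('T', np.float64(315.0), np.float64(257.5), np.float64(87.0), np.float64(90.0))]
[[503.6 -39.8]
 [574.6   6.7]
 [552.5  72.6]
 [520.7 140.5]
 [591.7 187. ]] [[ 0.6  0.6]
 [-0.8  0.4]
 [ 0.1  0.1]
 [ 0.6 -0.4]
 [-0.5 -0.6]]
O [613. 251.  40.] [ 18. 187.]
T [503. -98.  40.] [ -19. -177.]
scene -11.663513771077303 [557.3  74.1]
[('p', np.float64(276.9), np.float64(175.0), np.float64(80.0), np.float64(133.0)), ('g', np.float64(287.0), np.float64(194.9), np.float64(90.0), np.float64(68.0)), ('b', np.float64(312.3), np.float64(193.5), np.float64(99.0), np.float64(110.0)), ('r', np.float64(338.6), np.float64(189.5), np.float64(106.0), np.float64(0.0)), ('y', np.float64(351.8), np.float64(210.9), np.float64(122.0), np.float64(24.0)), ('O', np.float64(376.2), np.float64(219.1), np.float64(185.0), np.float64(12.0)), ('T', np.float64(257.0), np.float64(169.0), np.float64(132.0), np.float64(89.0))]
[[503.7 -37.4]
 [574.6   9.3]
 [552.4  75.1]
 [520.5 143. ]
 [591.4 189.6]] [[ 0.3  0.4]
 [-0.4  0.1]
 [ 0.4  0.1]
 [ 0.1 -0. ]
 [-0.4 -0.6]]
O [617. 253.  40.] [ 22. 188.]
T [507. -95.  40.] [ -16. -176.]
```

Run:
```python
from m import *
S=np.array([137.127,558.424,232.776]); T=R.from_euler('xyz',[180,0,166.203],degrees=True)
prev=S
for k,p in dict(y=(591.5,188.3),r=(520.6,141.8),b=(552.5,73.9),g=(574.6,8.0),p=(503.7,-38.6)).items():
    w=np.array([*p,64.]); print(k,T.inv().apply(w-prev).round(1)); prev=w
```

```text
y [-529.5 -251.1  168.8]
r [ 57.8 -62.1  -0. ]
b [-47.2 -58.3  -0. ]
g [-37.2 -58.7  -0. ]
p [ 57.7 -62.2  -0. ]
```

Emit:
carry_out(
  commands=[
    [0, 0, 0, -8, -4, 0, -1],
    [0, 0, 0, -26, -12, 0, -1],
    [0, 0, 0, -53, -25, 0, -1],
    [0, 0, 0, -88, -42, 0, -1],
    [0, 0, 0, -123, -58, 0, -1],
    [0, 0, 0, -158, -75, 0, -1],
    [0, 0, 0, -193, -92, 0, -1],
    [0, 0, 0, -228, -108, 0, -1],
    [0, 0, 0, -263, -125, 0, -1],
    [0, 0, 0, -298, -141, 0, -1],
    [0, 0, 0, -333, -158, 10, -1],
    [0, 0, 0, -368, -175, 20, -1],
    [0, 0, 0, -403, -191, 30, -1],
    [0, 0, 0, -438, -208, 40, -1],
    [0, 0, 0, -470, -223, 50, -1],
    [0, 0, 0, -497, -236, 60, -1],
    [0, 0, 0, -515, -244, 70, -1],
    [0, 0, 0, -525, -249, 80, -1],
    [0, 0, 0, -529.5, -251, 90, -1],
    [0, 0, 0, -529.5, -251, 95, -1],
  ],
  force=20,
)

```text
time_s: 2.1
ee_pos: [590.7, 188.4, 136.4]
ee_rot: [-180.0, -0.1, 166.2]
force: [-1.0, -0.2, 0.8]
gripper_width: 0.4
gripper_force: 0.0
```

Emit:
carry_out(
  commands=[
    [0, 0, 0, 0, 0, 10, -1],
    [0, 0, 0, 0, 0, 25, -1],
    [0, 0, 0, 0, 0, 40, -1],
    [0, 0, 0, 0, 0, 55, -1],
    [0, 0, 0, 0, 0, 66, -1],
    [0, 0, 0, 0, 0, 72, -1],
    [0, 0, 0, 0, 0, 74, -1],
    [0, 0, 0, 0, 0, 74, -1],
    [0, 0, 0, 0, 0, 74, -1],
  ],
)

```text
time_s: 3.0
ee_pos: [591.9, 188.6, 64.4]
ee_rot: [180.0, 0.1, 166.2]
force: [-0.5, 0.1, 0.1]
gripper_width: 0.3
gripper_force: 0.0
```

Run:
```python
from m import *
f=grab_frame("scene"); s=state(); print(s['time_s'],s['ee_pos'],s['ee_rot'],s['force'],s['gripper_width'])
cv2.imwrite("pics/a.png",cv2.resize(f[100:280,200:440,::-1],None,fx=3,fy=3))
```

```text
3.05 [591.93096856 188.54763074  64.43047588] [1.79954363e+02 6.50842002e-02 1.66202976e+02] [ 0.45652363 -0.04009961 -0.66217714] 0.3808427218834932
```

View pics/a.png

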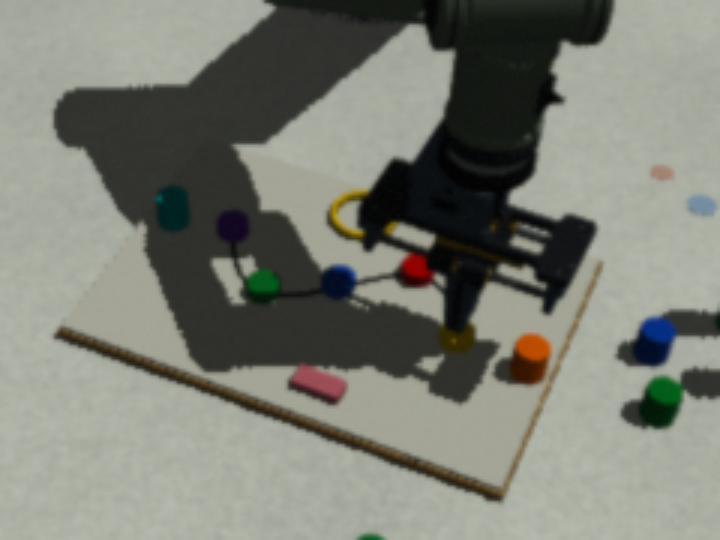

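The closed fingertips are right over the yellow dot (457,335 in the crop), clear of the orange cap (530,358). I'll press it now.

Emit:
carry_out(
  commands=[
    [0, 0, 0, 0, 0, 6, -1],
    [0, 0, 0, 0, 0, 12, -1],
    [0, 0, 0, 0, 0, 15, -1],
    [0, 0, 0, 0, 0, 18, -1],
    [0, 0, 0, 0, 0, 21, -1],
    [0, 0, 0, 0, 0, 23, -1],
    [0, 0, 0, 0, 0, 25, -1],
    [0, 0, 0, 0, 0, 26, -1],
    [0, 0, 0, 0, 0, 26, -1],
    [0, 0, 0, 0, 0, 26, -1],
    [0, 0, 0, 0, 0, 26, -1],
  ],
)

```text
time_s: 4.15
ee_pos: [591.3, 188.3, 38.1]
ee_rot: [-180.0, -0.0, 166.2]
force: [-2.2, -1.7, 5.7]
gripper_width: 0.4
gripper_force: 2.7
```

Emit:
carry_out(
  commands=[
    [0, 0, 0, 0, 0, 1, -1],
    [0, 0, 0, 0, 0, 2, -1],
    [0, 0, 0, 0, 0, 2, -1],
    [0, 0, 0, 0, 0, 2, -1],
  ],
)

```text
time_s: 4.55
ee_pos: [591.3, 188.3, 36.8]
ee_rot: [-180.0, -0.0, 166.2]
force: [-3.3, -1.6, 9.0]
gripper_width: 0.4
gripper_force: 4.7
```

Emit:
carry_out(
  commands=[
    [0, 0, 0, 0, 0, -8, -1],
    [0, 0, 0, 0, 0, -20, -1],
    [0, 0, 0, 0, 0, -28, -1],
    [0, 0, 0, 8, -9, -28, -1],
    [0, 0, 0, 24, -26, -28, -1],
    [0, 0, 0, 40, -43, -28, -1],
    [0, 0, 0, 52, -56, -28, -1],
    [0, 0, 0, 57.8, -62.1, -28, -1],
    [0, 0, 0, 57.8, -62.1, -28, -1],
    [0, 0, 0, 57.8, -62.1, -22, -1],
    [0, 0, 0, 57.8, -62.1, -16, -1],
    [0, 0, 0, 57.8, -62.1, -13, -1],
    [0, 0, 0, 57.8, -62.1, -10, -1],
    [0, 0, 0, 57.8, -62.1, -7, -1],
    [0, 0, 0, 57.8, -62.1, -4, -1],
    [0, 0, 0, 57.8, -62.1, -2, -1],
    [0, 0, 0, 57.8, -62.1, 0, -1],
    [0, 0, 0, 57.8, -62.1, 0, -1],
    [0, 0, 0, 57.8, -62.1, 0, -1],
    [0, 0, 0, 57.8, -62.1, 0, -1],
  ],
)

```text
time_s: 6.55
ee_pos: [521.0, 142.2, 36.8]
ee_rot: [179.9, 0.1, 166.2]
force: [-1.0, -0.0, 9.6]
gripper_width: 0.4
gripper_force: 4.7
```

Emit:
carry_out(
  commands=[
    [0, 0, 0, 0, 0, -8, -1],
    [0, 0, 0, 0, 0, -20, -1],
    [0, 0, 0, 0, 0, -28, -1],
    [0, 0, 0, -7, -9, -28, -1],
    [0, 0, 0, -20, -25, -28, -1],
    [0, 0, 0, -33, -41, -28, -1],
    [0, 0, 0, -43, -53, -28, -1],
    [0, 0, 0, -47.2, -58.3, -28, -1],
    [0, 0, 0, -47.2, -58.3, -28, -1],
    [0, 0, 0, -47.2, -58.3, -22, -1],
    [0, 0, 0, -47.2, -58.3, -16, -1],
    [0, 0, 0, -47.2, -58.3, -13, -1],
    [0, 0, 0, -47.2, -58.3, -10, -1],
    [0, 0, 0, -47.2, -58.3, -7, -1],
    [0, 0, 0, -47.2, -58.3, -4, -1],
    [0, 0, 0, -47.2, -58.3, -2, -1],
    [0, 0, 0, -47.2, -58.3, 0, -1],
    [0, 0, 0, -47.2, -58.3, 0, -1],
    [0, 0, 0, -47.2, -58.3, 0, -1],
    [0, 0, 0, -47.2, -58.3, 0, -1],
  ],
)

```text
time_s: 8.55
ee_pos: [552.1, 74.4, 36.6]
ee_rot: [180.0, -0.0, 166.2]
force: [-4.7, 1.7, 10.7]
gripper_width: 0.6
gripper_force: 4.9
```

Both dots took about 10 N at the same depth as yellow, so they are home. Next are green and purple.

Emit:
carry_out(
  commands=[
    [0, 0, 0, 0, 0, -8, -1],
    [0, 0, 0, 0, 0, -20, -1],
    [0, 0, 0, 0, 0, -28, -1],
    [0, 0, 0, -5, -9, -28, -1],
    [0, 0, 0, -16, -25, -28, -1],
    [0, 0, 0, -26, -41, -28, -1],
    [0, 0, 0, -34, -53, -28, -1],
    [0, 0, 0, -37.2, -58.7, -28, -1],
    [0, 0, 0, -37.2, -58.7, -28, -1],
    [0, 0, 0, -37.2, -58.7, -22, -1],
    [0, 0, 0, -37.2, -58.7, -16, -1],
    [0, 0, 0, -37.2, -58.7, -13, -1],
    [0, 0, 0, -37.2, -58.7, -10, -1],
    [0, 0, 0, -37.2, -58.7, -7, -1],
    [0, 0, 0, -37.2, -58.7, -4, -1],
    [0, 0, 0, -37.2, -58.7, -2, -1],
    [0, 0, 0, -37.2, -58.7, 0, -1],
    [0, 0, 0, -37.2, -58.7, 0, -1],
    [0, 0, 0, -37.2, -58.7, 0, -1],
    [0, 0, 0, -37.2, -58.7, 0, -1],
  ],
)

```text
time_s: 10.55
ee_pos: [574.3, 8.5, 36.7]
ee_rot: [180.0, -0.0, 166.2]
force: [-3.3, 2.5, 9.9]
gripper_width: 0.3
gripper_force: 4.9
```

Emit:
carry_out(
  commands=[
    [0, 0, 0, 0, 0, -8, -1],
    [0, 0, 0, 0, 0, -20, -1],
    [0, 0, 0, 0, 0, -28, -1],
    [0, 0, 0, 8, -9, -28, -1],
    [0, 0, 0, 24, -26, -28, -1],
    [0, 0, 0, 40, -43, -28, -1],
    [0, 0, 0, 52, -56, -28, -1],
    [0, 0, 0, 57.7, -62.2, -28, -1],
    [0, 0, 0, 57.7, -62.2, -28, -1],
    [0, 0, 0, 57.7, -62.2, -22, -1],
    [0, 0, 0, 57.7, -62.2, -16, -1],
    [0, 0, 0, 57.7, -62.2, -13, -1],
    [0, 0, 0, 57.7, -62.2, -10, -1],
    [0, 0, 0, 57.7, -62.2, -7, -1],
    [0, 0, 0, 57.7, -62.2, -4, -1],
    [0, 0, 0, 57.7, -62.2, -2, -1],
    [0, 0, 0, 57.7, -62.2, 0, -1],
    [0, 0, 0, 57.7, -62.2, 0, -1],
    [0, 0, 0, 57.7, -62.2, 0, -1],
    [0, 0, 0, 57.7, -62.2, 0, -1],
  ],
)

```text
time_s: 12.55
ee_pos: [504.2, -38.3, 36.6]
ee_rot: [180.0, 0.1, 166.2]
force: [-1.5, 2.6, 9.3]
gripper_width: 0.4
gripper_force: 4.9
```

Emit:
carry_out(
  commands=[
    [0, 0, 0, 0, 0, -8, -1],
    [0, 0, 0, 0, 0, -20, -1],
    [0, 0, 0, 0, 0, -40, -1],
    [0, 0, 0, 0, 0, -55, -1],
    [0, 0, 0, 0, 0, -60, -1],
    [0, 0, 0, 0, 0, -60, -1],
  ],
)

```text
time_s: 13.15
ee_pos: [504.0, -38.7, 96.4]
ee_rot: [180.0, 0.1, 166.2]
force: [0.1, -0.0, 0.3]
gripper_width: 0.5
gripper_force: 0.0
```

Run:
```python
from m import *
f=grab_frame("scene"); s=state(); print(s['time_s'],s['ee_pos'],s['force'])
o=cent("scene",f); a=cent("scene",cv2.imread("pics/scene0.png")[:,:,::-1].copy())
print({k:(np.round(np.subtract(o[k],a[k])[:3],1)).tolist() for k in o})
cv2.imwrite("pics/b.png",cv2.resize(f[100:280,200:440,::-1],None,fx=3,fy=3))
```

```text
13.2 [503.49330956 -38.57356534  95.68719926] [-0.19060604 -0.55499372  0.40393218]
{'p': [0.3, 1.5, -19.0], 'g': [0.1, 1.5, -19.0], 'b': [-0.0, 1.1, -27.0], 'r': [-0.1, 1.5, -23.0], 'y': [-0.2, 1.5, -24.0], 'O': [-0.0, -0.0, -1.0], 'T': [0.0, 0.7, -6.0]}
```

View pics/b.png

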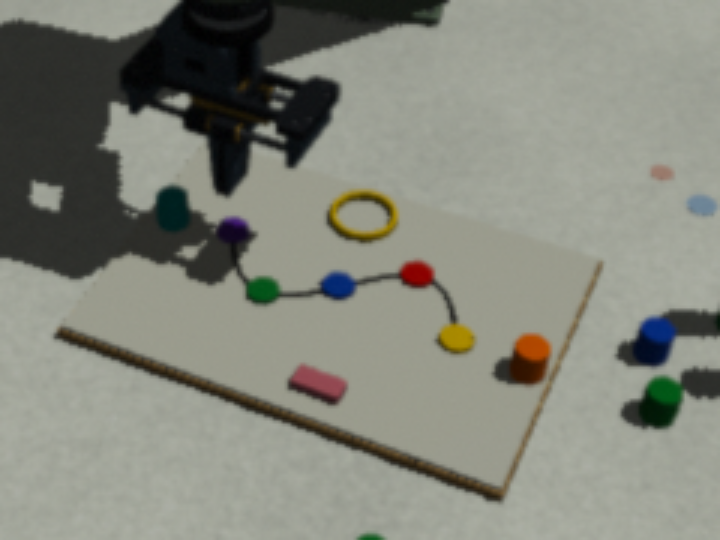

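All five dots sit low and moved by nearly the same amount. The caps, eraser and bracelet are where they were: orange cap (530,358), teal cap (172,208). Now I'll take the hand clear.

Emit:
carry_out(
  commands=[
    [0, 0, 0, 0, 0, -10, -1],
    [0, 0, 0, 0, 0, -30, -1],
    [0, 0, 0, 0, 0, -55, -1],
    [0, 0, 0, 0, 0, -80, -1],
    [0, 0, 0, 0, 0, -105, -1],
    [0, 0, 0, 0, 0, -130, -1],
    [0, 0, 0, 0, 0, -150, -1],
    [0, 0, 0, 0, 0, -160, -1],
    [0, 0, 0, 0, 0, -160, -1],
    [0, 0, 0, 0, 0, -160, -1],
    [0, 0, 0, 0, 0, -160, -1],
  ],
)

```text
time_s: 14.3
ee_pos: [503.0, -38.5, 254.3]
ee_rot: [-180.0, -0.2, 166.2]
force: [-0.0, 0.6, 0.1]
gripper_width: 0.6
gripper_force: 0.0
```

```bash
python3 -c "
from workcell import *
print(state()['ee_pos'],workorder.job_done())"
```

```text
the job is handed in; nothing more can be done
[503.02036156 -38.46349122 254.34798485] None
```

I pressed all five dots home in order (yellow, red, blue, green, purple) at about 10 N each, took the hand clear with the caps, eraser and bracelet unmoved, and handed the job in at 14.3 s; no verdict was returned.

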